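# Close the air-filter housing of the pedal press

## Task

Take the turquoise lid off the sloping stand and close the open air-filter housing with it. Set the lid down level on the rim with its spigot in the bore but its orange key resting on the rim well away from the notch, about an eighth of a turn to either side; then turn it on the rim until the key drops into the notch, seat it fully home and flush, and let go. Leave the other things on the bench where they are.

Things in the scene. Friction and masses are not known exactly. Their poses are not given: they have to be found in the camera images.
- lid: Loose round lid, about 0.32 kg: turquoise flange 110 mm across, 8 mm thick; under it a black spigot 86 mm across, 16 mm deep, its lowest 6 mm tapering to 74 mm; on top a square black grip block. Origin: centre of the flange's flat underside; z up through the block, x towards the key. Starts on the stand, tilted 35 degrees: spigot on the slope, flange at the ledge, key pointing up the slope.
- lid_key (a point): middle of the underside of the lid's orange key, 49 mm out along the lid's x and 8 mm below its origin; axes as the lid's. The key is a bar 10 mm wide, 8 mm deep under the flange, from the spigot to 62 mm from the lid's axis, so it shows 7 mm beyond the flange, orange on top too
- lid_grip (a point): middle of the lid's grip block, on the lid's axis 28 mm above the lid's origin; axes as the lid's. The block is 36 x 36 mm with its sides along the lid's x and y, 34 mm high, from 8 to 42 mm above the lid's origin
- housing: Fixed upright aluminium filter housing on a 150 x 150 x 10 mm steel foot, with pipe stubs to its +y and -y reaching 84 mm from the axis at 50 mm height. Open at the top: flat rim 110 mm above the bench, bore 90 mm, outside 108 mm. A notch is cut through the rim at the housing's +x. Origin: on the axis at bench level; z up
- notch (a point): middle of the notch's opening at rim height, 49 mm from the housing's axis along its +x; the notch is 14 mm wide at the bore and 14 mm deep, with an orange mark below it on the outside; axes as the housing's
- rim (a point): centre of the housing's mouth, on its axis at rim height (110 mm); with the lid home the lid's origin is here and the lid's x points as the housing's x
- stand: Fixed grey sloping stand, 130 mm wide, its plate 160 mm along the slope, 35 degrees from level, low side towards the stand's -x (roughly towards the robot). Origin: under its middle, at bench level; the slope's middle is 88 mm above it, its top edge 134 mm. A steel ledge 22 mm high and 60 mm wide crosses the slope below the lid.
- pedal_a: bystander: turquoise pedal body 100 x 96 x 15 mm, with a steel stub, flat on the bench between stand and housing; origin at the underside's centre
- pedal_b: bystander: a second such pedal body; origin at the underside's centre
- marker: bystander: white marker pen with a red band, 110 mm long, 16 mm thick; origin at the underside's centre
- cartridge: bystander: standing used filter cartridge, white with black ends, 68 mm in diameter, 95 mm high; origin at the underside's centre
- bottle: bystander: white plastic bottle with a red cap, 60 mm in diameter, 160 mm high; origin at the underside's centre
- driver: bystander: screwdriver lying on the bench
- parts_cup: bystander: steel bowl, 80 mm across, 50 mm high; origin at the underside's centre
Things that resemble listed ones, but are neither listed nor needed, are in the scene too. Leave any pink look-alike of the housing alone.

How it is judged:
By the outcome, as a careful person would: the job done as asked, in the order asked, and still so for the second after the job is handed in, with the robot touching nothing.
It also fails if it takes over 40 s, if anything falls off the work surface, if the arm or the gripper's body presses on something with over 40 N, if the wrist force passes 120 N, or if a joint passes its speed limit or range.

## Robot

A 6-joint arm with a two-finger parallel gripper is mounted at the origin on the work surface. World frame = base frame: x ahead of the robot, y to its left, z up, the work surface at z = 0. Lengths are in m, angles in rad, forces in N, time in s.
With the tool pointing down it reaches from about 0.3 to 0.875 m from the base axis. Payload 4.2 kg.
Tool frame: the origin (TCP) lies midway between the tips of the shut fingers; the grasp point (between the pads) lies 19 mm behind it; z points along the fingers, y is the direction in which the jaws open and shut (so a half turn about z gives the same grasp; the last joint's range is limited). The gripper opens to 85 mm and grips with 20 to 120 N. Pads are 22 mm wide; open, the fingers measure 114 mm over their backs; the gripper's body (76 mm by 85 mm) begins 54 mm behind the grasp point. The pads swing forward as they close: fully open they stand 13 mm farther back than shut.
Start: joints at [-1.311, 0.32, 1.565, -0, 1.257, -0.02], TCP at [0.159, -0.553, 0.231] pointing down, gripper open.
Joint ranges: [-3.11, 3.11], [-0.84, 2.01], [0.21, 2.61], [-1.34, 4.49], [0.05, 2.63], [-2.56, 2.56]. Speed limits (rad/s): [2.57, 2.57, 3.14, 3.14, 3.14, 3.14].

## Interface

Orientations are given as a 3x3 rotation matrix whose columns are the frame's x, y, z axes.
In Python, from plant import ctrl, viewer, ticket gives the robot as it stands.
- The arm moves only by the tool servo_tool, never from a script. Its argument "rows" is a list that holds one entry, the list of rows, each a list of 4 numbers: the shift along the world's x, y, z in units of 40 mm (1.0 is 40 mm), then the turn about the world's z in units of 6 degrees (1.0 is 6 degrees). A call has 1 to 20 rows; each row shifts and turns the pose as measured when the row begins; what a row does not reach is not made up. A row lasts 1/10 s, in which the tool goes at most 50 mm and 8.59 degrees, less where a joint would pass 70% of its speed; a pose out of reach is approached as far as the arm can. A call is refused whole if a number of a shift passes 1 or a number of a turn 1, either way. A call with a gripper value outside its range is refused whole. "grip" is the opening, from 0 (shut) to 1 (fully open), set as the call begins (left out, the last holds). The fingers move at their own pace and stop on an object; "force" is the grip in N (left out, the last holds). Time passes only in rows, so rows that do not move let the fingers close. It gives the time, the measured TCP pose, the force and the opening at its end, in the units of the state.
- ctrl.observe(): the state, without advancing time (a new reading comes with each control period).
- viewer.read_camera(name): name is "scene" or "top" or "wrist"; returns a dict with "color" (420x560x3 uint8, red, green, blue), "intrinsics" (3x3 intrinsics, pixels), "world_from_camera" (4x4, takes a point from camera to world coordinates). Camera axes: x right, y down, z forward; pixel columns grow to the right and rows downward; lengths in m; the calibration is good to about 2 mm. A picture is of the moment at which its call begins. There is no depth.
- ticket.job_done(): hands the job in, once; it reports no verdict.
The state is a dict: "time": time; "joints": joint angles; "joint_vel": joint speeds; "joint_efforts": joint torques, N m; "tool_pos": TCP position; "tcp_rot": TCP orientation; "contact_force": force on the tool from outside, world axes, zero at the start; "ft_torque": the same for the moment, N m; "finger_gap": opening from 0.0 (shut) to 1.0 (fully open).
Only numpy, scipy, OpenCV 4.12 (cv2) and the standard library are available. Lean on these libraries where they do the work, as an engineer would, in place of code of your own. Each camera call takes 0.05 s, during which the arm holds its last target.

## Working session

There is one attempt and no reset: what is moved stays moved. The work goes in short steps, Python scripts to look and compute and a tool call to move; the robot and the scene stay as the last step left them, time stands still between calls to the robot, and variables do not carry over. Pictures are saved under pics/ and viewed, and the job is handed in when it is done.

Besides the shell and the picture viewer there is one more tool, called after "Call:" as name([rows], argument=value, ...), one row to a line, values as JSON. servo_tool: Moves the arm, as the interface text tells. Its arguments: {"type":"object","properties":{"rows":{"type":"array"},"grip":{"type":"number"},"force":{"type":"number"}},"required":["rows"]}

```bash
ls; mkdir -p pics
python3 - <<'E'
from plant import ctrl, viewer
import cv2,numpy as np
print(ctrl.observe())
for n in ("scene","top"):
    d=viewer.read_camera(n)
    cv2.imwrite(f"pics/{n}0.png",d["color"][:,:,::-1]); print(n,d["intrinsics"].tolist(),d["world_from_camera"].round(4).tolist())
E
```

```text
pics
{'time': 0.0, 'joints': array([-1.31103217e+00,  3.20331985e-01,  1.56569224e+00,  5.82223342e-06,
        1.25744441e+00, -2.00166910e-02]), 'joint_vel': array([ 0.00245854, -0.00101699, -0.00078159, -0.00153968,  0.0010065 ,
        0.00115022]), 'joint_efforts': array([-1.23243608e-03, -4.15530503e+01, -2.34161782e+01, -2.18893128e-04,
        8.13000777e-03, -9.19753234e-06]), 'tool_pos': array([ 0.15864938, -0.55216496,  0.23045414]), 'tcp_rot': array([[ 9.61116485e-01,  2.76142852e-01, -4.76496867e-04],
       [ 2.76143259e-01, -9.61114774e-01,  1.81446222e-03],
       [ 4.30825939e-05, -1.87549095e-03, -9.99998240e-01]]), 'contact_force': array([-0.43591667, -0.48647863,  0.42339917]), 'ft_torque': array([ 0.01701684, -0.01821928, -0.00825355]), 'finger_gap': 1.0002135972851762}
scene [[514.0163941730844, 0.0, 278.72358383486545], [0.0, 514.0163941730844, 210.83586755143526], [0.0, 0.0, 1.0]] [[0.7485, 0.3643, -0.5541, 1.3992], [0.6629, -0.4324, 0.6112, -0.8748], [-0.017, -0.8248, -0.5652, 1.0049], [0.0, 0.0, 0.0, 1.0]]
top [[530.5865341017834, 0.0, 274.27901910971235], [0.0, 530.5865341017834, 203.72303123798346], [0.0, 0.0, 1.0]] [[0.0136, -0.9962, 0.0856, 0.3927], [-0.9999, -0.0138, -0.0019, 0.0925], [0.003, -0.0856, -0.9963, 1.664], [0.0, 0.0, 0.0, 1.0]]
```

View pics/scene0.png

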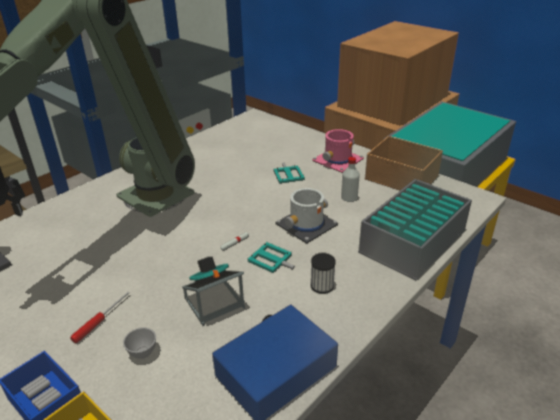

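View pics/top0.png

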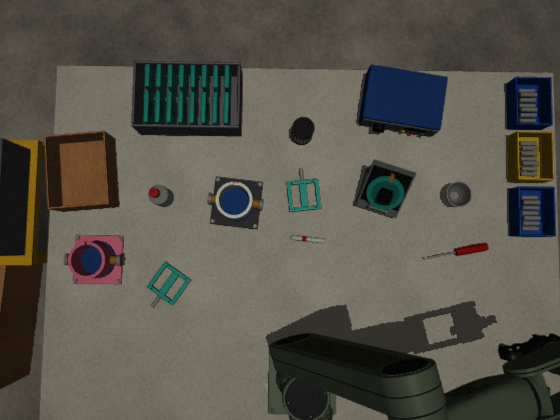

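The scene view shows the lid on the stand at about (210,270) and the housing at about (307,205). In the top view the lid is at (385,193), its key towards (392,176), and the housing is at (235,200). I'll zoom in to get the details.

Run:
```python
import cv2,numpy as np
t=cv2.imread("pics/top0.png"); s=cv2.imread("pics/scene0.png")
a=cv2.resize(t[160:240,195:275],(400,400),interpolation=cv2.INTER_CUBIC)
b=cv2.resize(t[150:230,345:425],(400,400),interpolation=cv2.INTER_CUBIC)
c=cv2.resize(s[180:250,270:350],(400,350),interpolation=cv2.INTER_CUBIC)
d=cv2.resize(s[250:320,175:255],(400,350),interpolation=cv2.INTER_CUBIC)
cv2.imwrite("pics/z1.png",np.hstack([a,b])); cv2.imwrite("pics/z2.png",np.hstack([c,d]))
```

```text
(no output)
```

View pics/z1.png

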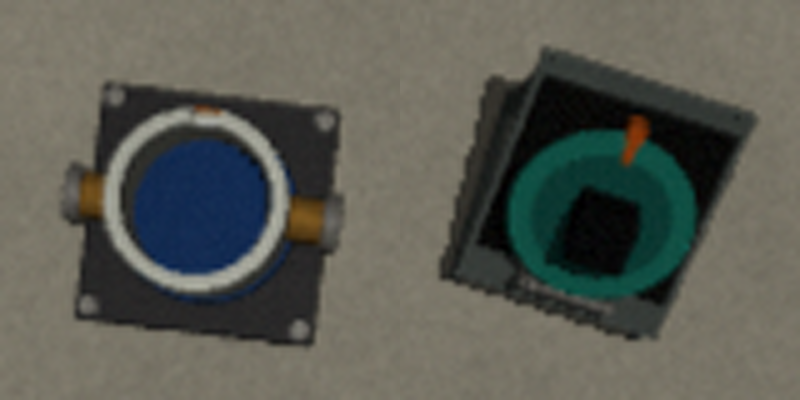

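View pics/z2.png

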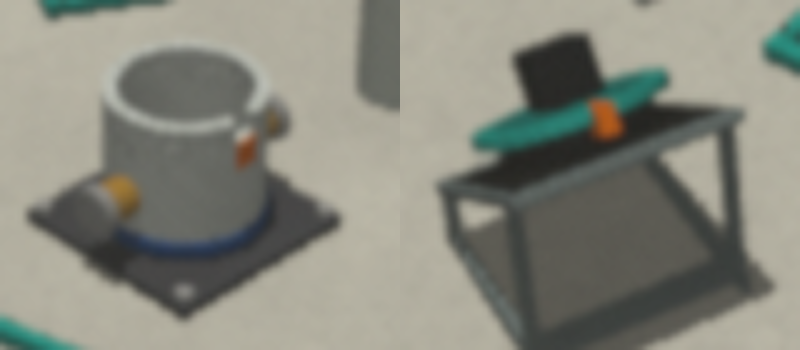

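```bash
cat > h.py <<'E'
import numpy as np,cv2
from plant import ctrl,viewer
def cam(n,save=None):
    d=viewer.read_camera(n)
    if save: cv2.imwrite(f"pics/{save}.png",d["color"][:,:,::-1])
    return d
def plane(d,uv,z):
    K=d["intrinsics"];T=d["world_from_camera"]
    uv=np.atleast_2d(np.asarray(uv,float))
    r=np.c_[uv,np.ones(len(uv))]@np.linalg.inv(K).T@T[:3,:3].T
    return T[:3,3]+r*((z-T[2,3])/r[:,2])[:,None]
def proj(d,P):
    K=d["intrinsics"];T=d["world_from_camera"]
    q=(np.atleast_2d(P)-T[:3,3])@T[:3,:3]; q=q@K.T; return q[:,:2]/q[:,2:]
def tri(ds,uvs):
    A=np.zeros((3,3));b=np.zeros(3)
    for d,uv in zip(ds,uvs):
        r=plane(d,uv,0)[0]-d["world_from_camera"][:3,3]; r/=np.linalg.norm(r)
        M=np.eye(3)-np.outer(r,r);A+=M;b+=M@d["world_from_camera"][:3,3]
    return np.linalg.solve(A,b)
def hsv(d): return cv2.cvtColor(d["color"],cv2.COLOR_RGB2HSV)
def blob(m,box):
    z=np.zeros(m.shape,np.uint8);x0,y0,x1,y1=box;z[y0:y1,x0:x1]=m[y0:y1,x0:x1]*255
    n,l,s,c=cv2.connectedComponentsWithStats(z.astype(np.uint8))
    i=1+np.argmax(s[1:,4]);return (l==i).astype(np.uint8),c[i],s[i]
def circ(P):
    A=np.c_[2*P[:,:2],np.ones(len(P))];x=np.linalg.lstsq(A,(P[:,:2]**2).sum(1),rcond=None)[0]
    return x[:2],np.sqrt(x[2]+x[0]**2+x[1]**2)
def hull(m): 
    c=max(cv2.findContours(m,cv2.RETR_EXTERNAL,cv2.CHAIN_APPROX_NONE)[0],key=len)
    return cv2.convexHull(c)[:,0,:].astype(float)
turq=lambda h:(abs(h[...,0].astype(int)-85)<12)&(h[...,1]>90)&(h[...,2]>50)
orange=lambda h:(h[...,0]<16)&(h[...,1]>150)&(h[...,2]>120)
E
python3 - <<'E'
from h import *
d=cam("top");s=cam("scene");h=hsv(d);hs=hsv(s)
print("rim px",h[181:184,200:216:3].tolist())
m,c,st=blob((h[...,2]>165)&(h[...,1]<60),(195,170,275,235));print("rim",c,st)
P=plane(d,hull(m),0.11);C,r=circ(P);print("rim circ",C,r)
for b in [(195,170,275,200)]:
    m,c,st=blob(orange(h),b);print("notch mark top",c,st,plane(d,c,0.103))
# scene notch mark
m,c,st=blob(orange(hs)&(hs[...,0]<12),(312,200,325,216));print("mark scene",c,st)
m,c,st=blob((hs[...,2]>170)&(hs[...,1]<60),(285,185,330,212));P=plane(s,hull(m),.11);print("scene rim",circ(P),st)
# lid
for n,dd,hh,b in (("top",d,h,(355,165,400,215)),("scene",s,hs,(185,255,235,285))):
    m,c,st=blob(turq(hh),b); print(n,"lid",c,st, cv2.fitEllipse(hull(m).astype(np.float32)))
    m,c,st=blob(orange(hh),b);print("key",c,st)
    m,c,st=blob((hh[...,2]<45),b);print("blk",c,st)
E
```

```text
rim px [[[20, 36, 126], [25, 36, 129], [21, 39, 131], [22, 38, 126], [22, 36, 126], [15, 21, 49]], [[21, 40, 127], [21, 39, 130], [24, 39, 124], [22, 36, 128], [20, 37, 125], [170, 21, 37]], [[21, 38, 127], [21, 38, 129], [22, 39, 124], [24, 38, 126], [23, 38, 122], [120, 16, 32]]]
rim [238.5 216. ] [238 216   2   1   2]
rim circ [0.10049771 0.18871082] 0.38812985312483117Traceback (most recent call last):
  File "<stdin>", line 7, in <module>
  File "h.py", line 25, in blob
    i=1+np.argmax(s[1:,4]);return (l==i).astype(np.uint8),c[i],s[i]
        ~~~~~~~~~^^^^^^^^^
    return _wrapfunc(a, 'argmax', axis=axis, out=out, **kwds)
    return bound(*args, **kwds)
ValueError: attempt to get argmax of an empty sequence
```

Run:
```python
import cv2
for n,pts in (("top0",[(235,182),(218,200),(236,218),(236,181),(392,177),(386,176),(385,195),(374,193),(383,182)]),("scene0",[(292,200),(307,205),(319,211),(298,200),(210,270),(217,274),(206,264),(318,206)])):
    im=cv2.imread(f"pics/{n}.png");h=cv2.cvtColor(im,cv2.COLOR_BGR2HSV)
    for x,y in pts: print(n,x,y,h[y,x])
```

```text
top0 235 182 [ 15  89 134]
top0 218 200 [ 33  21 143]
top0 236 218 [40 19 81]
top0 236 181 [ 13 153  85]
top0 392 177 [ 11 241 129]
top0 386 176 [ 85 197  62]
top0 385 195 [0 0 7]
top0 374 193 [ 86 204  55]
top0 383 182 [ 86 209  55]
scene0 292 200 [ 37  13 173]
scene0 307 205 [ 40  14 160]
scene0 319 211 [ 11 164 109]
scene0 298 200 [36 13 98]
scene0 210 270 [ 84 121  76]
scene0 217 274 [ 12 211 169]
scene0 206 264 [30 18 42]
scene0 318 206 [ 24  23 163]
```

```bash
sed -i 's/^turq=.*/turq=lambda h:(abs(h[...,0].astype(int)-85)<12)\&(h[...,1]>90)\&(h[...,2]>35)/; s/^orange=.*/orange=lambda h:(h[...,0]<16)\&(h[...,1]>110)\&(h[...,2]>70)/' h.py
python3 - <<'E'
from h import *
d=cam("top");s=cam("scene");h=hsv(d);hs=hsv(s)
m,c,st=blob((h[...,2]>115)&(h[...,1]<34),(213,178,256,221));print("rim",c,st)
P=plane(d,hull(m),0.11);C,r=circ(P);print("rim circ",C,r, np.std(np.linalg.norm(P[:,:2]-C,axis=1)))
m,c,st=blob(orange(h),(225,175,250,190));N=plane(d,c,0.105)[0];print("notch mark top",c,st,N,np.degrees(np.arctan2(*(N[:2]-C)[::-1])))
m,c,st=blob((h[...,2]<75)&(h[...,1]<60),(200,170,275,235));
c4=max(cv2.findContours(m,cv2.RETR_EXTERNAL,2)[0],key=len);r=cv2.minAreaRect(c4);Q=plane(d,cv2.boxPoints(r),.01);print("foot",Q.round(3).tolist(),Q.mean(0));e=Q[1]-Q[0];print(np.degrees(np.arctan2(e[1],e[0]))%90,np.linalg.norm(e))
m,c,st=blob(orange(hs),(312,200,325,216));print("mark scene",c,st)
for z in(.1,.095):
  N=plane(s,c,z)[0];print(N,np.degrees(np.arctan2(*(N[:2]-C)[::-1])),np.linalg.norm(N[:2]-C))
u={}
for n,dd,hh,b in (("top",d,h,(355,165,410,215)),("scene",s,hs,(185,250,235,285))):
    m,c,st=blob(turq(hh),b); print(n,"lid",c,st, cv2.fitEllipse(hull(m).astype(np.float32)))
    u[n,'l']=cv2.fitEllipse(hull(m).astype(np.float32))[0]
    m,c,st=blob(orange(hh),b);print("key",c,st);u[n,'k']=c
    m,c,st=blob((hh[...,2]<(30 if n=="top" else 60))&(hh[...,1]<60),b if n=="scene" else (372,182,398,212));print("blk",c,st);u[n,'b']=c
for k in 'lkb':
  X=tri((d,s),(u['top',k],u['scene',k]));print(k,X,proj(d,X)-u['top',k],proj(s,X)-u['scene',k])
E
```

```text
rim [233.57388316 199.80412371] [216 182  37  36 291]
rim circ [0.53753547 0.20920091] 0.053296391809544416 0.0005870208963338344
notch mark top [235. 181.] [234 181   3   1   3] [0.59248938 0.20675277 0.105     ] -2.5507889604762615
foot [[0.469, 0.302, 0.01], [0.538, 0.297, 0.01], [0.523, 0.13, 0.01], [0.455, 0.136, 0.01]] [0.49629003 0.21614633 0.01      ]
85.58444683033679 0.06881441979027157
mark scene [319. 210.] [318 208   3   5  13]
[0.60500166 0.18816661 0.1       ] -17.316202221450798 0.07066915068043454
[0.60061333 0.19404001 0.095     ] -13.51481350956314 0.06487426097087672
top lid [385.1557047 191.6738255] [366 176  39  34 745] ((384.91583251953125, 192.58480834960938), (33.582603454589844, 38.092628479003906), 89.18179321289062)
key [391.57692308 177.19230769] [390 173   5  10  26]
blk [384.47169811 197.69811321] [378 193  14  11  53]
scene lid [201.71111111 275.11111111] [190 270  23  10 135] ((201.8857879638672, 274.9510192871094), (7.156410217285156, 24.286670684814453), 74.503662109375)
key [215.83333333 273.78571429] [213 270   7   8  42]
blk [212.27906977 278.47093023] [192 271  43  14 172]
l [ 0.55969328 -0.24479224  0.09810693] [[2.14035719 1.79078633]] [[ 3.12661053 -0.10915169]]
k [ 0.60790797 -0.24925386  0.13229306] [[-0.54394094 -0.47476058]] [[-0.82148018  0.02609517]]
b [ 0.55845775 -0.23394185  0.07689904] [[-2.5331926  -2.23686759]] [[-3.7722384   0.07040272]]
```

Run:
```python
from h import *
d=cam("top");s=cam("scene")
Q=plane(d,np.array([(108,85),(338,108),(312,345),(78,318)])/5+(195,160),.01);print(Q.round(4).tolist(),Q.mean(0))
for i in range(4):
  e=Q[(i+1)%4]-Q[i];print(np.degrees(np.arctan2(e[1],e[0])),np.linalg.norm(e))
# stand top edge & lid
E=plane(d,np.array([(545,48),(755,118)])/5+(345-80,150),.134);print("stand top",E,np.degrees(np.arctan2(*(E[0]-E[1])[1::-1]))-90,np.linalg.norm(E[0]-E[1]))
print("lid c",plane(d,(384.9,192.6),.108))
o=ctrl.observe();print(o['time'],o['tool_pos'])
w=cam("wrist","w0");print(w["world_from_camera"].round(3).tolist(),w["intrinsics"].round(0).tolist())
```

```text
[[0.6165, 0.2717, 0.01], [0.604, 0.127, 0.01], [0.455, 0.1409, 0.01], [0.4698, 0.2871, 0.01]] [0.53633264 0.20670599 0.01      ]
-94.95005644150717 0.14524910099689753
174.67074783843142 0.1496220182304018
84.20778806745804 0.1469058035913615
-5.9722519430515675 0.1474830115295501
stand top [[ 0.65731249 -0.19942602  0.134     ]
 [ 0.61783708 -0.32163903  0.134     ]] -17.90071789427978 0.12843024217652454
lid c [[ 0.56381676 -0.23631964  0.108     ]]
0.4 [ 0.15876303 -0.55259075  0.23122834]
[[0.276, -0.912, -0.305, 0.237], [-0.961, -0.261, -0.088, -0.529], [0.0, 0.317, -0.948, 0.374], [0.0, 0.0, 0.0, 1.0]] [[291.0, 0.0, 285.0], [0.0, 291.0, 211.0], [0.0, 0.0, 1.0]]
```

View pics/w0.png

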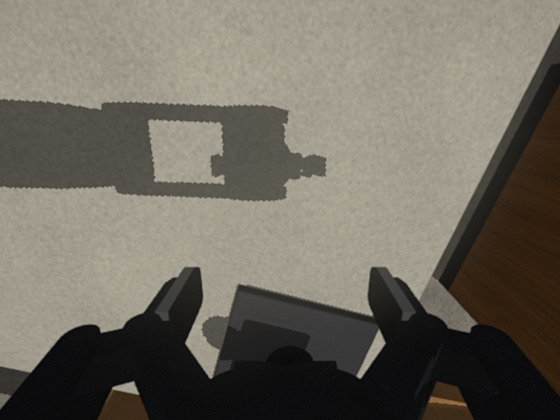

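The wrist view shows bench at the top and the open fingers at about (185,300) and (390,300). The camera looks back towards the fingers. Next I'll move above the lid.

Call:
servo_tool([
  [[0.8, 0.68, 0.08, -0.48], [0.8, 0.68, 0.08, -0.48], [0.8, 0.68, 0.08, -0.48], [0.8, 0.68, 0.08, -0.48], [0.8, 0.68, 0.08, -0.48], [0.8, 0.68, 0.08, -0.48], [0.8, 0.68, 0.08, -0.48], [0.8, 0.68, 0.08, -0.48], [0.8, 0.68, 0.08, -0.48], [0.8, 0.68, 0.08, -0.48], [0.8, 0.68, 0.08, -0.48], [0.8, 0.68, 0.08, -0.48], [0, 0, 0, 0], [0, 0, 0, 0]],
], grip=1, force=25)

```text
time: 1.85
tool_pos: [0.5555, -0.2118, 0.2713]
tcp_rot: [[0.939, -0.345, 0.003], [-0.345, -0.939, -0.003], [0.003, 0.002, -1.0]]
contact_force: [-0.4, -0.6, 0.0]
finger_gap: 0.997
```

Run:
```python
from h import *
w=cam("wrist","w1")
o=ctrl.observe();print(o['time'],o['tool_pos'],np.degrees(np.arctan2(o['tcp_rot'][1,0],o['tcp_rot'][0,0])),o['joints'])
```

```text
1.9 [ 0.55536852 -0.21184908  0.27129768] -20.216147742956252 [-3.83354518e-01  3.27557497e-01  1.45191008e+00 -7.89177820e-04
  1.35847562e+00  1.54044664e+00]
```

View pics/w1.png

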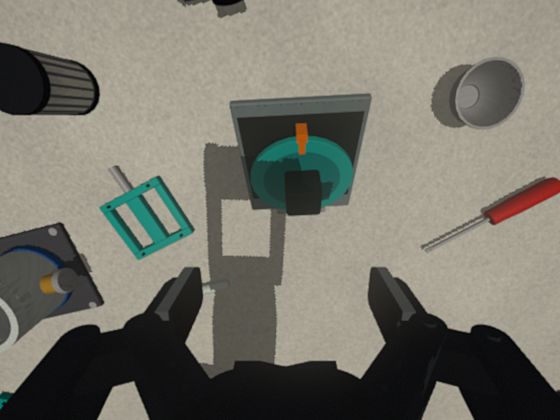

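```bash
cat > lid.py <<'E'
from h import *
def pl(d,uv,p0,n):
    K=d["intrinsics"];T=d["world_from_camera"];uv=np.atleast_2d(np.asarray(uv,float))
    r=np.c_[uv,np.ones(len(uv))]@np.linalg.inv(K).T@T[:3,:3].T
    return T[:3,3]+r*(((p0-T[:3,3])@n)/(r@n))[:,None]
E
python3 - <<'E'
from lid import *
w=cam("wrist");h=hsv(w)
E=plane(w,[(231,101),(370,95)],.134);e=E[0]-E[1];yaw=np.arctan2(e[1],e[0])-np.pi/2
print(E,np.linalg.norm(e),np.degrees(yaw))
t=cam("top")
X=[tri((w,t),(a,b)) for a,b in (((231,101),np.array((545,48))/5+(265,150)),((370,95),np.array((755,118))/5+(265,150)))];print("tri corners",X)
u=np.array([np.cos(yaw),np.sin(yaw),0]);O=E.mean(0)-u*.0655;O[2]=.088
n=-u*np.sin(np.radians(35))+np.array([0,0,np.cos(np.radians(35))]);a=u*np.cos(np.radians(35))+np.array([0,0,np.sin(np.radians(35))]);b=np.cross(n,a)
m,c,st=blob(turq(h),(235,120,370,225))
H=hull(m)
Q=pl(w,H,O+.024*n,n)-(O+.024*n);q=np.c_[Q@a,Q@b];C,r=circ(q);
for k in range(3):
  res=np.linalg.norm(q-C,axis=1)-r; q=q[abs(res)<.003]; C,r=circ(q)
print("flange in slope (up,left)",C,r,len(q))
m,c,st=blob(orange(h),(290,110,315,160));k=pl(w,c,O+.024*n,n)[0]-(O+.024*n);k=np.array([k@a,k@b])-C
print("key",c,st,k,"key angle in lid plane",np.degrees(np.arctan2(k[1],k[0])))
L=O+.016*n+C[0]*a+C[1]*b;print("lid origin",L,"block centre",L+.028*n,"n",n)
print("top check", proj(t,L+.008*n),"vs 384.9,192.6")
G=L+.028*n
o=ctrl.observe();print("block corners wrist",proj(w,[L+z*n+x*a+y*b for z in(.042,) for x in(-.018,.018) for y in (-.018,.018)]).round(0).tolist())
R=o['tcp_rot'];print("block in tool",R.T@(G-o['tool_pos']))
E
```

```text
[[ 0.65875555 -0.19780182  0.134     ]
 [ 0.62020823 -0.31690119  0.134     ]] 0.12518209196983363 -17.93452696621553
tri corners [array([ 0.65752805, -0.19855039,  0.1377409 ]), array([ 0.61973821, -0.32313704,  0.11991146])]
flange in slope (up,left) [ 0.00034645 -0.0008105 ] 0.056063284310470245 35
key [301.64724919 136.39158576] [296 123  13  32 309] [0.0559117 0.0006789] key angle in lid plane 0.6956721335234833
lid origin [ 0.56845374 -0.23521465  0.10130515] block centre [ 0.55317397 -0.23026926  0.12424141] n [-0.54570579  0.17662139  0.81915204]
top check [[384.0366471  192.50186135]] vs 384.9,192.6
block corners wrist [[320.0, 213.0], [286.0, 214.0], [323.0, 191.0], [285.0, 192.0]]
block in tool [0.00438438 0.01645187 0.14723444]
```

Top and wrist agree: the lid yaw is about -18° and the block centre is at (0.553,-0.230,0.124). In the wrist picture the block spans (287–320, 170–214) and the key is at (302,136). Now I'll descend.

Call:
servo_tool([
  [[-0.08, -0.22, -0.3, 0.18], [-0.08, -0.22, -0.6, 0.18], [0, 0, -0.6, 0], [0, 0, -0.6, 0], [0, 0, -0.4, 0], [0, 0, -0.3, 0], [0, 0, 0, 0], [0, 0, 0, 0]],
])

```text
time: 2.8
tool_pos: [0.5408, -0.2396, 0.1585]
tcp_rot: [[0.947, -0.323, 0.006], [-0.323, -0.947, -0.006], [0.007, 0.004, -1.0]]
contact_force: [-0.1, -0.1, 0.1]
finger_gap: 1.001
```

Run:
```python
from h import *
w=cam("wrist","w2")
o=ctrl.observe();print(o['time'],o['tool_pos'],np.degrees(np.arctan2(o['tcp_rot'][1,0],o['tcp_rot'][0,0])),o['contact_force'])
```

```text
2.85 [ 0.54075179 -0.23956297  0.15857216] -18.808618772075853 [ 1.12915778 -0.38233892 -0.01815512]
```

View pics/w2.png

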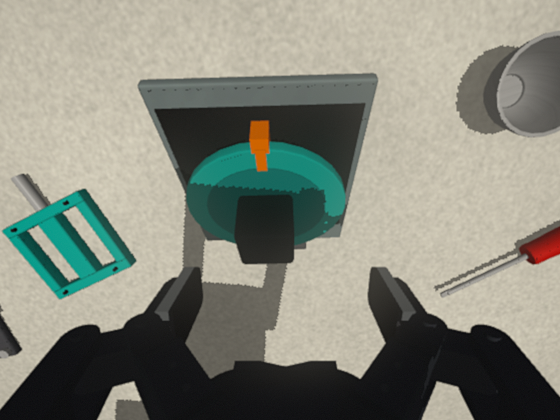

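Run:
```python
from lid import *
w=cam("wrist");h=hsv(w)
for nm,px in(("stand",[(138,85),(377,76)]),):
  E=plane(w,px,.134);e=E[0]-E[1];yaw=np.arctan2(e[1],e[0])-np.pi/2
print(E,np.linalg.norm(e),np.degrees(yaw))
u=np.array([np.cos(yaw),np.sin(yaw),0]);O=E.mean(0)-u*.0655;O[2]=.088
n=-u*np.sin(np.radians(35))+np.array([0,0,np.cos(np.radians(35))]);a=u*np.cos(np.radians(35))+np.array([0,0,np.sin(np.radians(35))]);b=np.cross(n,a)
m,c,st=blob(turq(h),(150,130,370,260));q=hull(m)
Q=pl(w,q,O+.024*n,n)-(O+.024*n);q=np.c_[Q@a,Q@b];q=q[q[:,0]>-.03];C,r=circ(q)
for k in range(3):
  res=np.linalg.norm(q-C,axis=1)-r; q=q[abs(res)<.0025]; C,r=circ(q)
L=O+.016*n+C[0]*a+C[1]*b;print(C,r,len(q),"lid",L,"blk",L+.028*n)
print(proj(w,[L+.042*n+x*a+y*b for x in(-.018,.018) for y in (-.018,.018)]).round(0).tolist())
```

```text
[[ 0.65640096 -0.19609138  0.134     ]
 [ 0.61965197 -0.31750878  0.134     ]] 0.12685690089685117 -16.83930998463841
[0.00429928 0.00048209] 0.05463809211320849 36 lid [ 0.57006174 -0.23572574  0.1035724 ] blk [ 0.55469024 -0.2310733   0.12650865]
[[295.0, 260.0], [241.0, 262.0], [295.0, 231.0], [232.0, 233.0]]
```

Call:
servo_tool([
  [[0.24, 0.24, 0, 0.2], [0, 0, 0, 0]],
])

```text
time: 3.1
tool_pos: [0.5523, -0.2296, 0.1607]
tcp_rot: [[0.953, -0.301, 0.01], [-0.301, -0.954, -0.007], [0.012, 0.004, -1.0]]
contact_force: [-0.0, -0.5, 0.4]
finger_gap: 1.001
```

Call:
servo_tool([
  [[0, 0, -0.35, 0], [0, 0, -0.35, 0], [0, 0, -0.2, 0], [0, 0, 0, 0]],
])

```text
time: 3.5
tool_pos: [0.5553, -0.2284, 0.1262]
tcp_rot: [[0.955, -0.297, 0.015], [-0.297, -0.955, -0.01], [0.018, 0.004, -1.0]]
contact_force: [-1.5, 0.1, 0.1]
finger_gap: 1.001
```

Call:
servo_tool([
  [[-0.12, -0.04, -0.15, 0], [0, 0, 0, 0]],
])

```text
time: 3.7
tool_pos: [0.5507, -0.2301, 0.1205]
tcp_rot: [[0.955, -0.297, 0.016], [-0.297, -0.955, -0.01], [0.019, 0.005, -1.0]]
contact_force: [-0.2, -0.1, -0.4]
finger_gap: 0.999
```

Run:
```python
from h import *
w=cam("wrist","w3");s=cam("scene","s3")
im=cv2.imread("pics/s3.png");cv2.imwrite("pics/s3z.png",cv2.resize(im[220:320,150:270],(720,600),interpolation=cv2.INTER_CUBIC))
o=ctrl.observe();print(o['time'],o['tool_pos'],o['tcp_rot'][2],o['contact_force'])
```

```text
3.8 [ 0.55184977 -0.23041093  0.12154667] [ 0.02137883  0.00485447 -0.99975966] [ 0.69306116 -0.05891568  0.48771681]
```

View pics/w3.png

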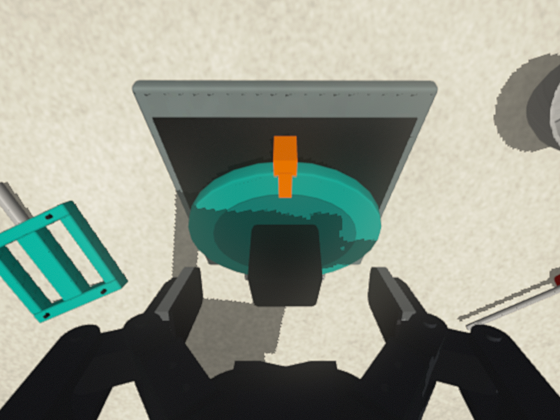

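View pics/s3z.png

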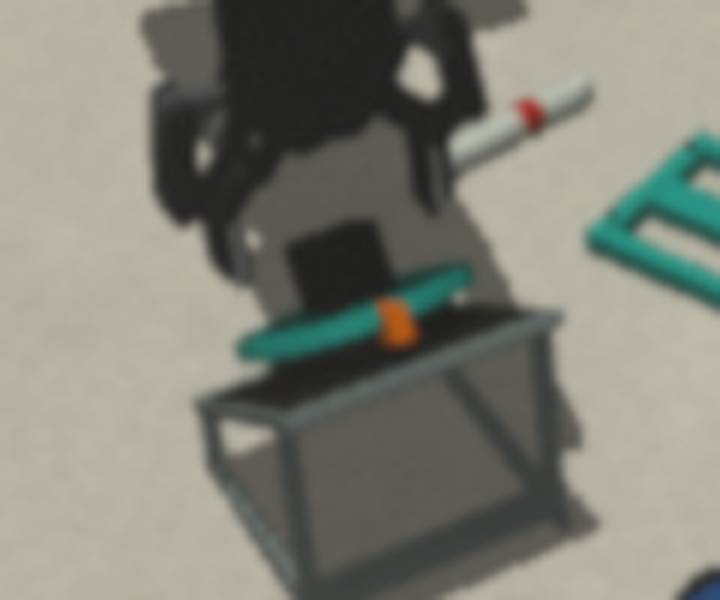

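Call:
servo_tool([
  [[-0.08, 0, -0.2, 0], [-0.03, 0, -0.15, 0], [0, 0, 0, 0]],
])

```text
time: 4.1
tool_pos: [0.5474, -0.2307, 0.1073]
tcp_rot: [[0.955, -0.297, 0.021], [-0.297, -0.955, -0.012], [0.023, 0.005, -1.0]]
contact_force: [0.4, -1.3, -0.2]
finger_gap: 1.0
```

Call:
servo_tool([
  [[0.05, 0, 0.02, 0], [0, 0, 0, 0], [0, 0, 0, 0], [0, 0, 0, 0], [0, 0, 0, 0], [0, 0, 0, 0]],
], grip=0, force=40)

```text
time: 4.7
tool_pos: [0.5498, -0.2307, 0.1083]
tcp_rot: [[0.955, -0.297, 0.021], [-0.297, -0.955, -0.012], [0.023, 0.005, -1.0]]
contact_force: [1.1, -0.4, -0.6]
finger_gap: 0.415
```

Run:
```python
from h import *
w=cam("wrist","w4");s=cam("scene","s4")
im=cv2.imread("pics/s4.png");cv2.imwrite("pics/s4z.png",cv2.resize(im[220:320,150:270],(720,600),interpolation=cv2.INTER_CUBIC))
o=ctrl.observe();print(o['time'],o['tool_pos'],o['tcp_rot'][2],o['contact_force'],o['finger_gap'])
```

```text
4.8 [ 0.54983891 -0.23067681  0.10836779] [ 0.0234355   0.00479674 -0.99971384] [ 0.6434464 -0.0844622  0.3746091] 0.4149532337622896
```

View pics/w4.png

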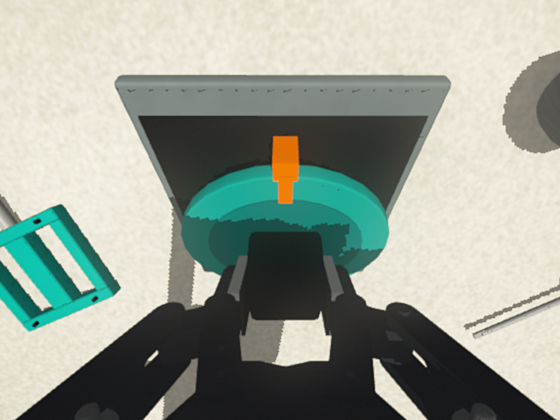

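View pics/s4z.png

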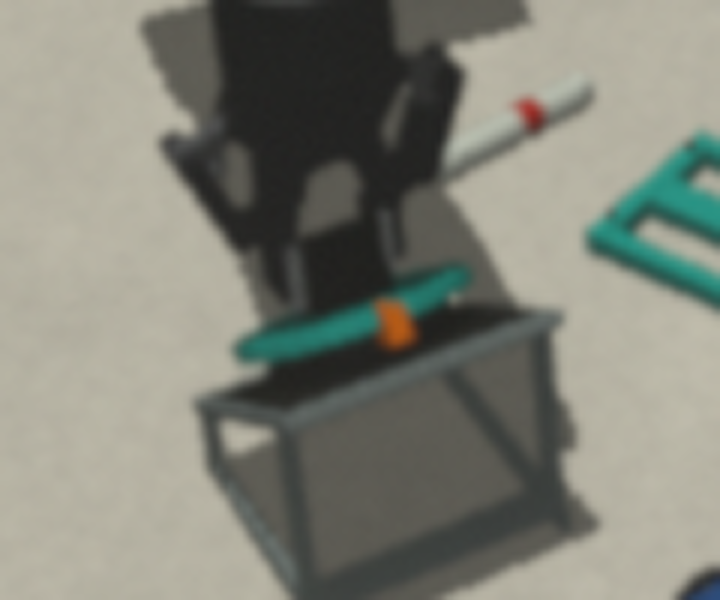

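The jaws are shut on the block: gap 0.415 is about 35 mm, and the pads are at (240,275) and (335,275). Next I'll lift.

Call:
servo_tool([
  [[0, 0, 0.2, 0], [0, 0, 0.4, 0], [0, 0, 0.5, 0], [0, 0, 0.5, 0], [0, 0, 0.5, 0], [0, 0, 0.3, 0], [0, 0, 0, 0]],
])

```text
time: 5.5
tool_pos: [0.5459, -0.2293, 0.2053]
tcp_rot: [[0.955, -0.297, 0.01], [-0.297, -0.955, -0.008], [0.012, 0.004, -1.0]]
contact_force: [0.1, 0.3, -4.2]
finger_gap: 0.42
```

Run:
```python
from h import *
w=cam("wrist","w5");s=cam("scene","s5");t=cam("top","t5")
im=cv2.imread("pics/s5.png");cv2.imwrite("pics/s5z.png",cv2.resize(im[190:310,140:270],(650,600),interpolation=cv2.INTER_CUBIC))
o=ctrl.observe();print(o['time'],o['tool_pos'],o['tcp_rot'][2],o['contact_force'],o['ft_torque'],o['finger_gap'])
```

```text
5.65 [ 0.54464627 -0.22875133  0.20267338] [ 0.00708798  0.0037029  -0.99996802] [ 0.34649616  0.46921244 -4.41122173] [ 0.06398234  0.0829104  -0.01391712] 0.4157034220566993
```

View pics/w5.png

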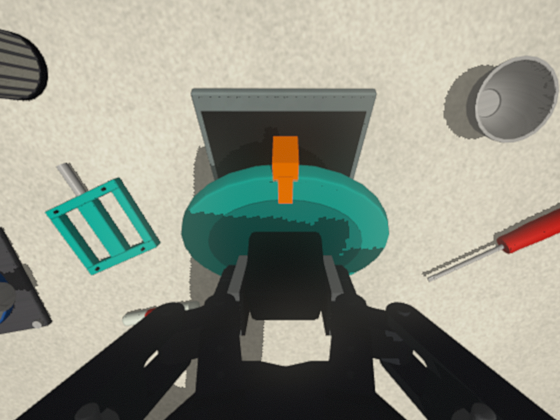

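View pics/s5z.png

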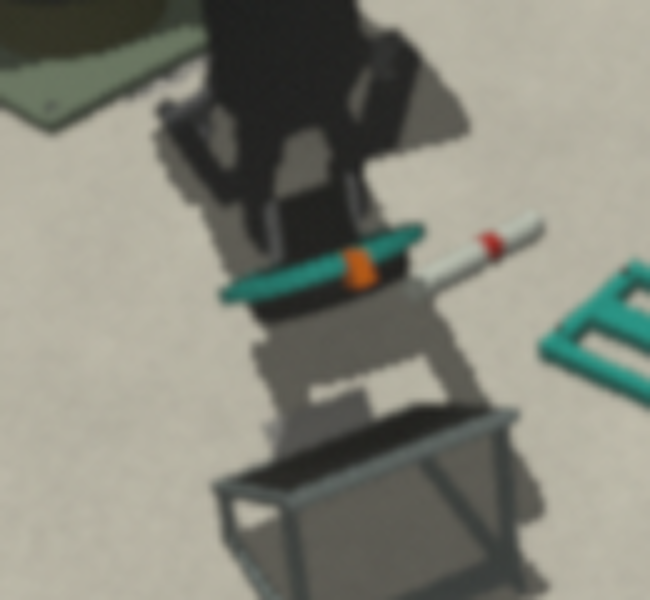

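The lid is clear of the stand and still tilted in the grip, with the key at (286,170). I'll set it on free bench in front of the stand to level it, after checking that the spot is free.

Run:
```python
from h import *
t=cam("top")
print(proj(t,[(.39,-.21,0),(.45,-.21,0),(.33,-.21,0),(.39,-.14,0),(.39,-.28,0)]).round(0).tolist())
print(plane(t,[(323,240),(292,238),(423,258),(400,217),(357,203)],0).round(3).tolist())
```

```text
[[369.0, 251.0], [369.0, 232.0], [369.0, 271.0], [347.0, 251.0], [392.0, 252.0]]
[[0.424, -0.065, 0.0], [0.429, 0.032, 0.0], [0.372, -0.377, 0.0], [0.499, -0.306, 0.0], [0.542, -0.171, 0.0]]
```

Call:
servo_tool([
  [[-0.5, 0.06, 0, 0], [-0.8, 0.1, 0, 0], [-0.8, 0.1, 0, 0], [-0.8, 0.1, -0.3, 0], [-0.6, 0.06, -0.6, 0], [-0.3, 0, -0.6, 0], [0, 0, -0.6, 0], [0, 0, -0.5, 0], [0, 0, -0.2, 0], [0, 0, 0, 0]],
])

```text
time: 6.7
tool_pos: [0.3815, -0.2078, 0.0787]
tcp_rot: [[0.955, -0.296, -0.008], [-0.296, -0.955, 0.002], [-0.008, 0.001, -1.0]]
contact_force: [-0.3, 0.4, -3.4]
finger_gap: 0.409
```

Call:
servo_tool([
  [[0, 0, -0.3, 0], [0, 0, -0.3, 0], [0, 0, -0.2, 0], [0, 0, -0.1, 0]],
])

```text
time: 7.1
tool_pos: [0.3848, -0.2095, 0.0441]
tcp_rot: [[0.955, -0.296, -0.002], [-0.296, -0.955, -0.002], [-0.002, 0.002, -1.0]]
contact_force: [1.0, -0.5, -2.9]
finger_gap: 0.413
```

Call:
servo_tool([
  [[0, 0, -0.1, 0], [0, 0, -0.1, 0]],
], force=25)

```text
time: 7.3
tool_pos: [0.3884, -0.2107, 0.0395]
tcp_rot: [[0.955, -0.297, 0.005], [-0.297, -0.955, -0.004], [0.006, 0.003, -1.0]]
contact_force: [0.8, 5.8, 31.8]
finger_gap: 0.42
```

Run:
```python
from h import *
w=cam("wrist","w6");s=cam("scene","s6")
im=cv2.imread("pics/s6.png");cv2.imwrite("pics/s6z.png",cv2.resize(im[210:310,110:230],(720,600),interpolation=cv2.INTER_CUBIC))
o=ctrl.observe();print(o['time'],o['tool_pos'],o['tcp_rot'][2],o['contact_force'],o['ft_torque'],o['finger_gap'])
```

```text
7.4 [ 0.38859518 -0.21077789  0.03952919] [ 0.00681033  0.00286184 -0.99997271] [ 0.54191078  3.66710558 16.64486124] [ 0.83112019  0.04046206 -0.01886075] 0.41799256695908565
```

View pics/w6.png

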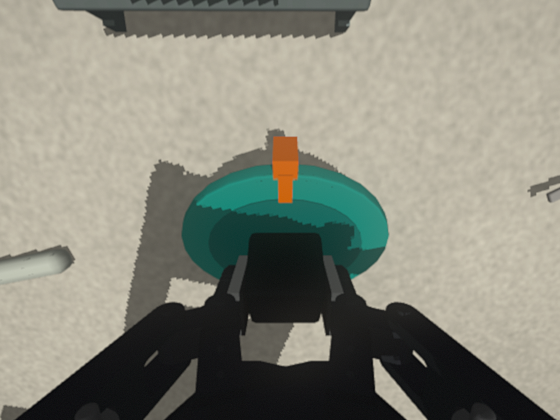

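View pics/s6z.png

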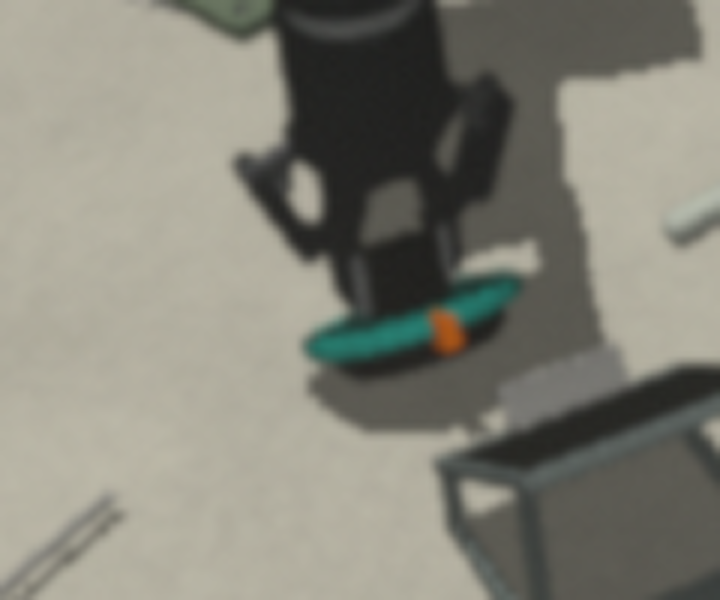

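Only the spigot's lower edge touches the bench, almost right under the grip, so pressing down won't level the lid. Dragging the tool uphill while lowering slightly should tip it level about that edge.

Call:
servo_tool([
  [[0.1, -0.03, -0.02, 0], [0.1, -0.03, -0.03, 0], [0.1, -0.03, -0.04, 0], [0.1, -0.03, -0.04, 0]],
], force=20)

```text
time: 7.8
tool_pos: [0.4037, -0.2152, 0.0379]
tcp_rot: [[0.955, -0.296, 0.003], [-0.296, -0.955, -0.004], [0.004, 0.003, -1.0]]
contact_force: [-3.1, 0.8, 7.5]
finger_gap: 0.419
```

Run:
```python
from h import *
w=cam("wrist","w7")
o=ctrl.observe();print(o['time'],o['tool_pos'],o['tcp_rot'][2],o['contact_force'],o['ft_torque'],o['finger_gap'])
```

```text
7.85 [ 0.40427724 -0.21541334  0.03782076] [ 0.00451297  0.00324445 -0.99998455] [-3.04745842  1.12504949  7.54961696] [ 0.3681087   0.89675357 -0.01120641] 0.4158878606341733
```

View pics/w7.png

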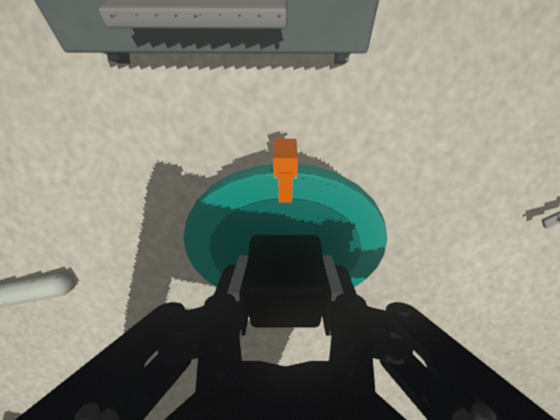

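Call:
servo_tool([
  [[0.1, -0.03, -0.09, 0], [0.1, -0.03, -0.09, 0], [0.1, -0.03, -0.09, 0], [0.1, -0.03, -0.09, 0]],
], force=20)

```text
time: 8.25
tool_pos: [0.4229, -0.2213, 0.0277]
tcp_rot: [[0.955, -0.296, 0.007], [-0.296, -0.955, -0.006], [0.008, 0.004, -1.0]]
contact_force: [-3.6, 1.2, 6.2]
finger_gap: 0.416
```

Run:
```python
from h import *
w=cam("wrist","w8")
o=ctrl.observe();print(o['time'],o['tool_pos'],o['tcp_rot'][2],o['contact_force'],o['ft_torque'],o['finger_gap'])
```

```text
8.3 [ 0.42345296 -0.22142415  0.02729595] [ 0.00864048  0.00373452 -0.9999557 ] [-0.70857001  0.59008772  6.15331722] [ 0.31854197  0.62088043 -0.0864033 ] 0.40997657208230803
```

View pics/w8.png

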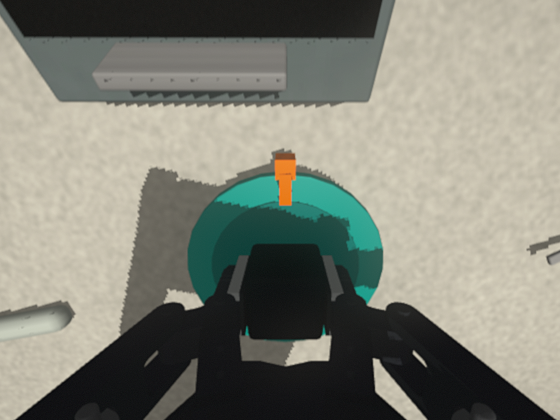

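Call:
servo_tool([
  [[0.1, -0.03, -0.07, 0], [0.1, -0.03, -0.05, 0], [0.1, -0.03, -0.05, 0]],
], force=20)

```text
time: 8.6
tool_pos: [0.4273, -0.2226, 0.0249]
tcp_rot: [[0.956, -0.294, -0.012], [-0.294, -0.956, 0.0], [-0.012, 0.003, -1.0]]
contact_force: [-17.6, 4.2, 35.3]
finger_gap: 0.41
```

Run:
```python
from h import *
w=cam("wrist","w9")
o=ctrl.observe();print(o['time'],o['tool_pos'],o['tcp_rot'][2],o['contact_force'],o['ft_torque'],o['finger_gap'])
```

```text
8.65 [ 0.42732233 -0.22261191  0.02499872] [-0.01216702  0.00327673 -0.99992061] [-17.9802929    4.01941622  31.19776533] [ 0.52922637  2.4846494  -0.06200437] 0.4104353257580465
```

View pics/w9.png

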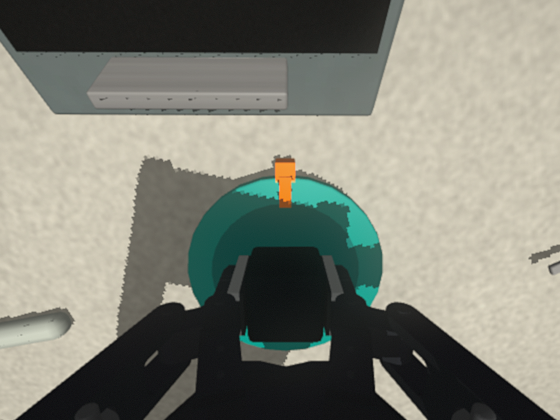

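The lid now looks about level and the bench is pushing back. I'll ease off and open so it settles flat.

Call:
servo_tool([
  [[0, 0, 0.05, 0], [0, 0, 0.0, 0], [0, 0, 0, 0]],
])

```text
time: 8.95
tool_pos: [0.4281, -0.2232, 0.0279]
tcp_rot: [[0.956, -0.294, -0.01], [-0.294, -0.956, -0.001], [-0.009, 0.004, -1.0]]
contact_force: [-0.6, -0.5, -2.6]
finger_gap: 0.415
```

Call:
servo_tool([
  [[0, 0, 0.05, 0], [0, 0, 0.1, 0], [0, 0, 0.0, 0], [0, 0, 0, 0]],
], grip=0.8)

```text
time: 9.35
tool_pos: [0.43, -0.224, 0.0342]
tcp_rot: [[0.956, -0.294, -0.008], [-0.294, -0.956, -0.002], [-0.007, 0.004, -1.0]]
contact_force: [1.1, -0.9, 0.8]
finger_gap: 0.799
```

Run:
```python
from lid import *
w=cam("wrist","w10");s=cam("scene","s10");t=cam("top")
im=cv2.imread("pics/s10.png");cv2.imwrite("pics/s10z.png",cv2.resize(im[210:310,110:230],(720,600),interpolation=cv2.INTER_CUBIC))
o=ctrl.observe();print(o['time'],o['tool_pos'],o['tcp_rot'].round(3).tolist(),o['contact_force'],o['finger_gap'])
```

```text
9.5 [ 0.42980037 -0.22388987  0.03404198] [[0.956, -0.294, -0.008], [-0.294, -0.956, -0.002], [-0.007, 0.004, -1.0]] [-0.40475301  0.54963818  0.89114326] 0.7970379695135319
```

View pics/w10.png

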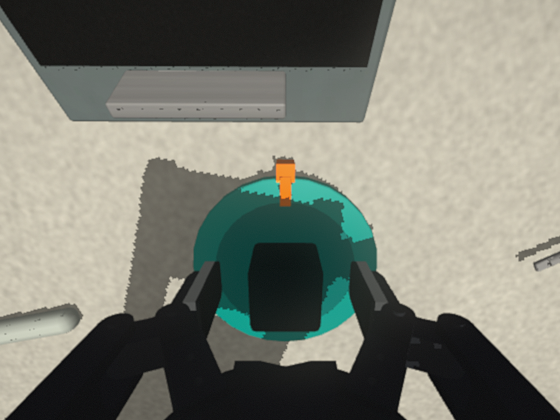

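View pics/s10z.png

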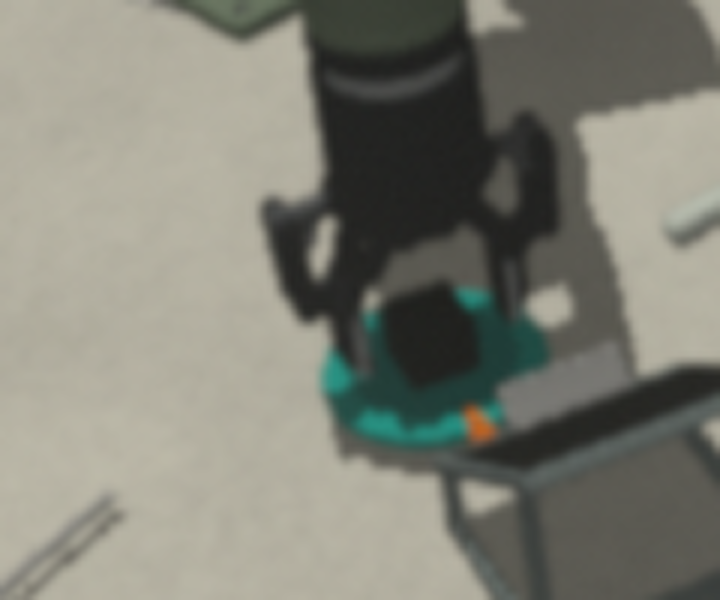

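Lid is flat on the bench. Next I'll measure its centre and key direction.

```bash
cat > m.py <<'E'
from lid import *
def lidmeas(w,z,box,kbox):
    h=hsv(w);m,c,st=blob(turq(h),box);H=hull(m);q=plane(w,H,z)[:,:2]
    # keep upper hull (far side) only: rows above median of hull extent + sides
    C,r=circ(q)
    for k in range(4):
        res=abs(np.linalg.norm(q-C,axis=1)-r);q=q[res<max(.0015,np.percentile(res,85))] if k<3 else q;C,r=circ(q)
    m,c,st=blob(orange(h),kbox);K=plane(w,c,z)[0,:2]
    return C,r,len(q),K,np.degrees(np.arctan2(*(K-C)[::-1])),np.linalg.norm(K-C)
E
python3 - <<'E'
from m import *
w=cam("wrist");print(lidmeas(w,.024,(185,165,385,345),(270,150,300,210)))
C,*_=lidmeas(w,.024,(185,165,385,345),(270,150,300,210))
B=plane(w,[(252,243),(318,243),(248,328),(323,328)],.058);print(B,B.mean(0))
o=ctrl.observe();R=o['tcp_rot'];print(o['tool_pos'],"centre off in tool",R.T@(np.r_[C,0.03]-o['tool_pos']))
h=hsv(w);print(o['joints'])
E
```

```text
(array([ 0.42497544, -0.22170643]), np.float64(0.0544577067293555), 49, array([ 0.4754459 , -0.23757455]), np.float64(-17.453365378382504), np.float64(0.05290618212546806))
[[ 0.45929251 -0.21693412  0.058     ]
 [ 0.4505401  -0.2451028   0.058     ]
 [ 0.41591588 -0.19968984  0.058     ]
 [ 0.40474841 -0.23539869  0.058     ]] [ 0.43262423 -0.22428136  0.058     ]
[ 0.4297172  -0.22384933  0.0339936 ] centre off in tool [-0.00513287 -0.00067043  0.00402856]
[-0.50031606  0.40454895  2.02461219 -0.00847255  0.7187915   1.37538416]
```

Call:
servo_tool([
  [[-0.12, 0.03, -0.1, 0], [0, 0, -0.07, 0], [0, 0, 0, 0]],
])

```text
time: 9.85
tool_pos: [0.4241, -0.2224, 0.0264]
tcp_rot: [[0.956, -0.294, -0.009], [-0.294, -0.956, -0.002], [-0.008, 0.004, -1.0]]
contact_force: [-1.0, -0.6, 0.7]
finger_gap: 0.8
```

Call:
servo_tool([
  [[0.03, 0, 0.02, 0], [0, 0, 0, 0], [0, 0, 0, 0], [0, 0, 0, 0], [0, 0, 0, 0]],
], grip=0, force=60)

```text
time: 10.35
tool_pos: [0.4253, -0.2224, 0.0272]
tcp_rot: [[0.956, -0.294, -0.009], [-0.294, -0.956, -0.001], [-0.009, 0.004, -1.0]]
contact_force: [-0.5, -0.0, -0.3]
finger_gap: 0.408
```

Run:
```python
from m import *
w=cam("wrist","w11");r=lidmeas(w,.024,(185,165,385,345),(270,150,300,210));print(r)
o=ctrl.observe();R=o['tcp_rot'];print(o['time'],o['tool_pos'],R[2],o['contact_force'],o['finger_gap'],"centre off in tool",R.T@(np.r_[r[0],0.024]-o['tool_pos']),np.degrees(np.arctan2(R[1,0],R[0,0])))
```

```text
(array([ 0.42537998, -0.22191083]), np.float64(0.05419446728184024), 40, array([ 0.47546314, -0.23736851]), np.float64(-17.152327187739225), np.float64(0.05241433495382141))
10.4 [ 0.42523245 -0.22244809  0.02720784] [-0.00853348  0.00410975 -0.99995514] [-0.35114822  0.58573602 -0.15771802] 0.41593369332499475 centre off in tool [ 1.03446844e-05 -5.70068063e-04  3.20555003e-03] -17.10618476933393
```

View pics/w11.png

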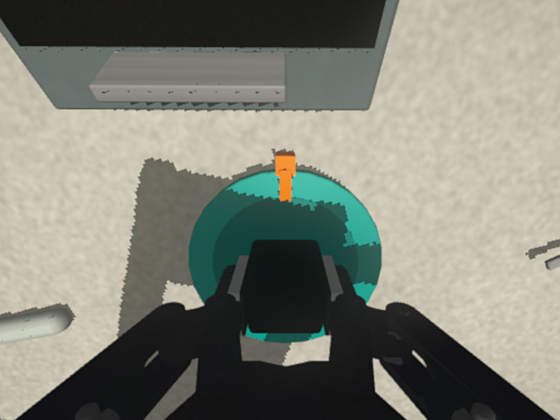

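The lid centre coincides with the TCP to within 1 mm, and the key yaw of -17.2° equals the tool yaw. In the picture the key is at (285,175). Next I'll lift and carry it to the housing, turning to put the key at about +40°.

Call:
servo_tool([
  [[0, 0, 0.4, 0], [0, 0, 0.8, 0], [0, 0, 0.9, 0], [0, 0, 0.9, 0], [0.1, 0.4, 0.7, 0.4], [0.2, 0.8, 0.3, 0.8], [0.25, 0.9, 0.1, 0.85], [0.25, 0.9, 0, 0.85], [0.25, 0.9, 0, 0.85], [0.25, 0.9, 0, 0.85], [0.25, 0.9, 0, 0.85], [0.25, 0.9, 0, 0.85], [0.25, 0.9, 0, 0.85], [0.25, 0.9, 0, 0.85], [0.2, 0.8, 0, 0.8], [0.2, 0.6, 0, 0.6], [0.1, 0.3, 0, 0.4], [0, 0, 0, 0]],
])

```text
time: 12.2
tool_pos: [0.5298, 0.2006, 0.1857]
tcp_rot: [[0.719, 0.695, -0.023], [0.695, -0.719, -0.019], [-0.029, -0.002, -1.0]]
contact_force: [0.3, -0.9, -4.0]
finger_gap: 0.411
```

Run:
```python
from m import *
w=cam("wrist","w12")
o=ctrl.observe();R=o['tcp_rot'];print(o['time'],o['tool_pos'],R[2],o['contact_force'],o['finger_gap'],np.degrees(np.arctan2(R[1,0],R[0,0])),o['joints'])
```

```text
12.25 [0.52938232 0.19967537 0.1856457 ] [-0.03043845 -0.00239472 -0.99953377] [-0.17397948 -0.17901881 -4.08691966] 0.40898944868546927 43.93834105491082 [ 0.3461231   0.35173893  1.63642427 -0.01107097  1.18221865  1.15442919]
```

View pics/w12.png

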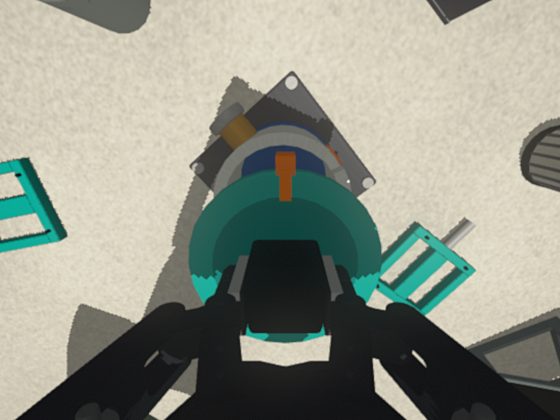

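Run:
```python
import cv2
im=cv2.imread("pics/w12.png");cv2.imwrite("pics/w12z.png",cv2.resize(im[60:210,180:390],(798,570),interpolation=cv2.INTER_CUBIC))
```

```text
(no output)
```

View pics/w12z.png

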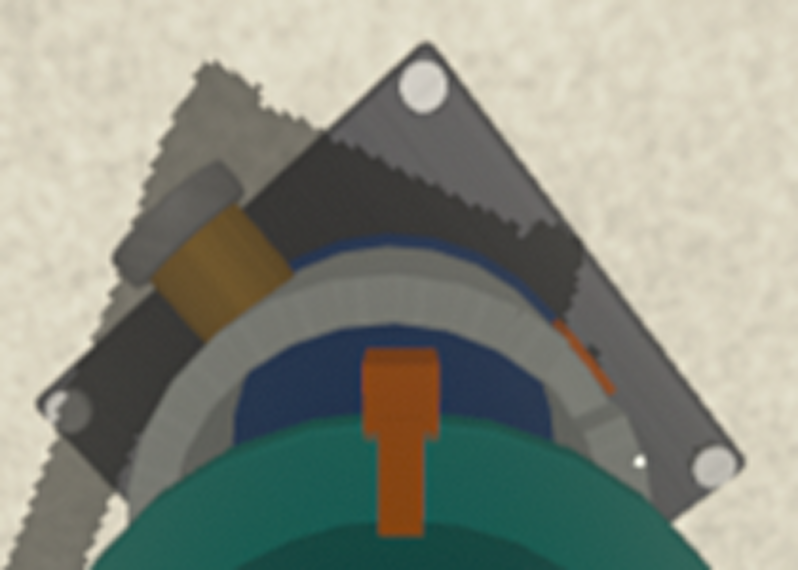

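Run:
```python
from m import *
w=cam("wrist");z=lambda p:np.array(p)/3.8+(180,60)
F=plane(w,z([(427,43),(40,403),(743,462)]),.01);print("foot corners",F.round(4).tolist())
c=(F[1]+F[2])/2;e1=F[0]-F[2];e2=F[1]-F[0];print("c",c,np.linalg.norm(e1),np.linalg.norm(e2),"yaw",np.degrees(np.arctan2(e1[1],e1[0]))-90,np.degrees(np.arctan2(e2[1],e2[0]))-180)
P=plane(w,z([(392,274),(300,292),(215,350),(160,420),(132,500),(480,290),(625,420),(653,490)]),.11)
C,r=circ(P);print("rim",C,r,(np.linalg.norm(P[:,:2]-C,axis=1)-r).round(4))
I=plane(w,z([(392,325),(310,338),(240,380),(470,338),(540,380),(190,455),(605,470)]),.11);Ci,ri=circ(I);print("bore",Ci,ri)
for q in ((585,357),):
  for h in(.09,.1):
    m=plane(w,z(q),h)[0,:2];print(h,m,np.degrees(np.arctan2(*(m-C)[::-1])),np.linalg.norm(m-C))
for q in ((578,425),(615,405)):
    m=plane(w,z(q),.11)[0,:2];print("notch wall",m,np.degrees(np.arctan2(*(m-C)[::-1])),np.linalg.norm(m-C))
```

```text
foot corners [[0.617, 0.2757, 0.01], [0.4723, 0.2904, 0.01], [0.6017, 0.1309, 0.01]]
c [0.53702386 0.21063139 0.01      ] 0.14567593222322528 0.14537277708062007 yaw -6.00800446076255 -5.78862129295544
rim [0.5370169  0.21016957] 0.053470046132291386 [ 0.0005  0.0002 -0.0008 -0.0004  0.0006  0.0002 -0.0007  0.0004]
bore [0.53626221 0.20960483] 0.04557051584019953
0.09 [0.59047619 0.20533908] -5.163134716448345 0.05367708413064168
0.1 [0.59048837 0.20765206] -2.6955798626642085 0.053530702732446096
notch wall [0.58041609 0.20109956] -11.804361787209718 0.044336839662803475
notch wall [0.58820532 0.19878547] -12.538300821098149 0.05243903545117717
```

Rim circle, bore and foot agree: the axis is at (0.537,0.210) and the yaw is about -5.9°. In the zoom the orange mark is at (585,357) and the notch at about (598,415). I'll centre, lower to just above the rim and check tilt.

Call:
servo_tool([
  [[0.1, 0.12, -0.2, -0.35], [0.08, 0.12, -0.4, -0.35], [0, 0, -0.3, 0], [0, 0, 0, 0]],
])

```text
time: 12.7
tool_pos: [0.5351, 0.2023, 0.1493]
tcp_rot: [[0.776, 0.631, -0.026], [0.63, -0.776, -0.021], [-0.034, -0.001, -0.999]]
contact_force: [-1.6, 0.1, -3.2]
finger_gap: 0.411
```

Run:
```python
from m import *
o=ctrl.observe();R=o['tcp_rot'];print(o['time'],o['tool_pos'],R[2],o['contact_force'],np.degrees(np.arctan2(R[1,0],R[0,0])))
```

```text
12.7 [0.5351312  0.20227443 0.14929082] [-3.36640418e-02 -5.63765700e-04 -9.99433047e-01] [-1.56032198  0.08677911 -3.19251555] 39.105739737596245
```

Call:
servo_tool([
  [[0.05, 0.2, 0.2, 0], [0, 0, 0.2, 0], [0, 0, 0, 0], [0, 0, -0.8, 0], [0, 0, 0, 0]],
])

```text
time: 13.2
tool_pos: [0.5388, 0.2098, 0.1384]
tcp_rot: [[0.776, 0.63, -0.02], [0.63, -0.777, -0.019], [-0.027, 0.002, -1.0]]
contact_force: [-1.0, -0.1, -3.9]
finger_gap: 0.413
```

Call:
servo_tool([
  [[0, 0, 0.1, 0], [0, 0, 0.1, 0], [0, 0, 0.1, 0], [0, 0, 0.1, 0], [0, 0, 0, 0]],
])

```text
time: 13.7
tool_pos: [0.5414, 0.2108, 0.1614]
tcp_rot: [[0.776, 0.63, -0.012], [0.63, -0.776, -0.016], [-0.019, 0.005, -1.0]]
contact_force: [0.1, -0.3, -4.0]
finger_gap: 0.413
```

Call:
servo_tool([
  [[-0.11, -0.02, -0.2, 0], [0, 0, -0.2, 0], [0, 0, 0, 0]],
])

```text
time: 14.0
tool_pos: [0.5363, 0.2098, 0.1446]
tcp_rot: [[0.776, 0.63, -0.011], [0.63, -0.776, -0.016], [-0.019, 0.005, -1.0]]
contact_force: [-0.4, -0.3, -3.7]
finger_gap: 0.409
```

Run:
```python
from m import *
w=cam("wrist","w13");s=cam("scene","s13")
im=cv2.imread("pics/s13.png");a=cv2.resize(im[160:250,260:360],(400,360),interpolation=cv2.INTER_CUBIC)
im=cv2.imread("pics/w13.png");b=cv2.resize(im[100:235,180:390],(400,257),interpolation=cv2.INTER_CUBIC);b=cv2.copyMakeBorder(b,0,103,0,0,0)
cv2.imwrite("pics/c13.png",np.hstack([a,b]))
print(lidmeas(w,.1446-.0032,(185,150,385,345),(270,140,300,205)))
o=ctrl.observe();R=o['tcp_rot'];print(o['time'],o['tool_pos'],R[2],o['contact_force'],np.degrees(np.arctan2(R[1,0],R[0,0])))
```

```text
(array([0.53627656, 0.2112011 ]), np.float64(0.05434950478867837), 38, array([0.5771266, 0.2441941]), np.float64(38.92646802774732), np.float64(0.05250965927122238))
14.1 [0.53688631 0.20999994 0.14539461] [-0.0176196   0.00556525 -0.99982927] [-0.17657692  0.22532817 -3.42659879] 39.06556218410307
```

View pics/c13.png

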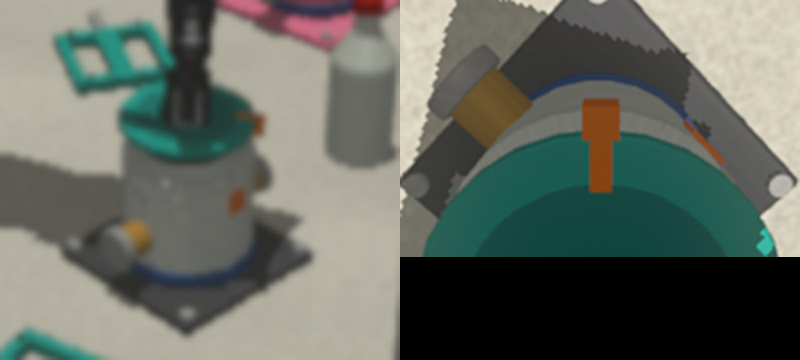

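The lid is centred above the rim, with the key about 45° from the orange mark at (237,200) in the left crop. Lowering gently.

Call:
servo_tool([
  [[0, 0, -0.2, 0], [0, 0, -0.12, 0], [0, 0, -0.06, 0]],
])

```text
time: 14.4
tool_pos: [0.5372, 0.2101, 0.1292]
tcp_rot: [[0.776, 0.63, -0.01], [0.63, -0.776, -0.015], [-0.017, 0.006, -1.0]]
contact_force: [-4.6, -3.9, 9.8]
finger_gap: 0.413
```

Call:
servo_tool([
  [[0, 0, 0, 0], [0, 0, -0.02, 0], [0, 0, 0, 0]],
])

```text
time: 14.7
tool_pos: [0.5374, 0.2102, 0.1296]
tcp_rot: [[0.776, 0.63, -0.009], [0.63, -0.776, -0.015], [-0.016, 0.006, -1.0]]
contact_force: [1.0, -0.4, -3.1]
finger_gap: 0.414
```

Run:
```python
from m import *
w=cam("wrist","w14");s=cam("scene","s14")
im=cv2.imread("pics/s14.png");a=cv2.resize(im[160:250,260:360],(400,360),interpolation=cv2.INTER_CUBIC)
im=cv2.imread("pics/w14.png");b=cv2.resize(im[100:235,180:390],(400,257),interpolation=cv2.INTER_CUBIC);b=cv2.copyMakeBorder(b,0,103,0,0,0)
cv2.imwrite("pics/c14.png",np.hstack([a,b]))
print(lidmeas(w,.126,(185,150,385,345),(270,140,300,205)))
o=ctrl.observe();R=o['tcp_rot'];print(o['time'],o['tool_pos'],R[2],o['contact_force'],o['ft_torque'],np.degrees(np.arctan2(R[1,0],R[0,0])))
```

```text
(array([0.53720033, 0.21139894]), np.float64(0.05448255276725787), 42, array([0.57826175, 0.24449512]), np.float64(38.86938730378145), np.float64(0.05273895651285641))
14.8 [0.53744086 0.21012192 0.12945643] [-0.01630951  0.00602161 -0.99984886] [-1.55185978 -0.25752077 -0.5697149 ] [ 0.04275446  0.06681355 -0.0510054 ] 39.062162524302224
```

View pics/c14.png

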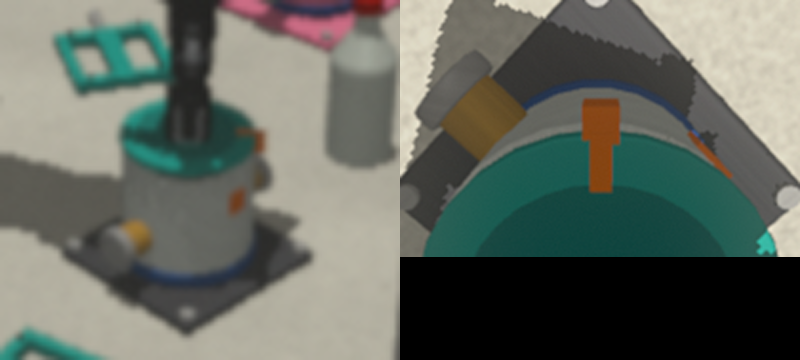

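The key rests on the rim: 13 N at touchdown, TCP z 0.1292 against a predicted 0.129, and the key about 45° from the notch. Now turning with light downward pressure.

Call:
servo_tool([
  [[0, 0, -0.03, -0.3], [0, 0, -0.03, -0.5], [0, 0, -0.03, -0.6], [0, 0, -0.03, -0.6], [0, 0, -0.03, -0.6], [0, 0, -0.03, -0.6], [0, 0, -0.03, -0.6], [0, 0, -0.03, -0.5], [0, 0, -0.03, -0.4], [0, 0, -0.03, -0.2]],
])

```text
time: 15.8
tool_pos: [0.5371, 0.2136, 0.1288]
tcp_rot: [[0.988, 0.157, -0.005], [0.157, -0.988, -0.004], [-0.005, 0.003, -1.0]]
contact_force: [-3.4, -0.9, 5.4]
finger_gap: 0.407
```

Run:
```python
from m import *
o=ctrl.observe();R=o['tcp_rot'];print(o['time'],o['tool_pos'],R[2],o['contact_force'],o['ft_torque'],np.degrees(np.arctan2(R[1,0],R[0,0])),o['joints'][5])
w=cam("wrist","w15");print(lidmeas(w,.126,(185,150,385,345),(270,140,300,205)))
```

```text
15.8 [0.53709615 0.2135695  0.12876523] [-0.00525887  0.00314389 -0.99998123] [-3.35817506 -0.86231515  5.3575074 ] [-0.11090411  0.22590617  0.36529385] 9.060771111452596 1.773542563469264
(array([0.5378773 , 0.21450861]), np.float64(0.05398910765656673), 39, array([0.58893214, 0.22287767]), np.float64(9.309299860731056), np.float64(0.051736233462026555))
```

View pics/w15.png

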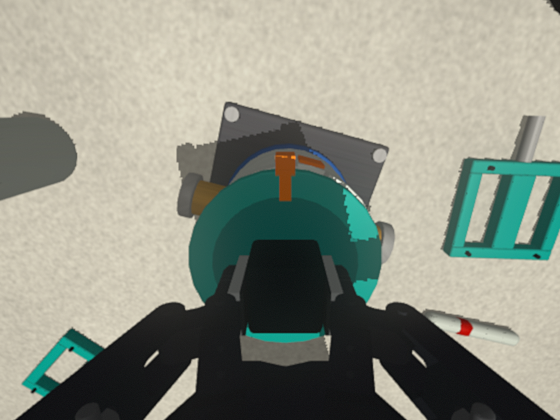

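Still on the rim (z 0.1288) at yaw 9°, with about 15° to go; y has drifted +3.5 mm. I'll correct it while turning slowly.

Call:
servo_tool([
  [[0, -0.04, -0.02, -0.4], [0, -0.03, -0.03, -0.4], [0, -0.02, -0.03, -0.4], [0, 0, -0.03, -0.4], [0, 0, -0.03, -0.25]],
])

```text
time: 16.35
tool_pos: [0.5377, 0.2135, 0.1283]
tcp_rot: [[0.999, -0.04, 0.001], [-0.04, -0.999, 0.003], [0.001, -0.003, -1.0]]
contact_force: [-5.1, -1.9, 4.9]
finger_gap: 0.416
```

Run:
```python
from m import *
o=ctrl.observe();R=o['tcp_rot'];print(o['time'],o['tool_pos'],R[2],o['contact_force'],o['ft_torque'],np.degrees(np.arctan2(R[1,0],R[0,0])),o['joints'][5])
```

```text
16.35 [0.53766567 0.21348883 0.12826709] [ 6.90122154e-04 -3.21788489e-03 -9.99994584e-01] [-5.06882016 -1.88798374  4.88964518] [-0.27550556  0.32711172  0.44129571] -2.2840106941470326 1.9656281896275676
```

Call:
servo_tool([
  [[0, -0.1, 0, -0.2], [0, -0.05, -0.03, -0.2], [0, 0, -0.05, -0.15]],
])

```text
time: 16.65
tool_pos: [0.5384, 0.2097, 0.1257]
tcp_rot: [[0.995, -0.102, 0.004], [-0.102, -0.995, 0.008], [0.003, -0.009, -1.0]]
contact_force: [-0.4, 0.8, -3.2]
finger_gap: 0.416
```

Run:
```python
from m import *
w=cam("wrist","w16");s=cam("scene","s16")
im=cv2.imread("pics/s16.png");a=cv2.resize(im[160:250,260:360],(400,360),interpolation=cv2.INTER_CUBIC)
im=cv2.imread("pics/w16.png");b=cv2.resize(im[100:235,180:390],(400,257),interpolation=cv2.INTER_CUBIC);b=cv2.copyMakeBorder(b,0,103,0,0,0)
cv2.imwrite("pics/c16.png",np.hstack([a,b]))
print(lidmeas(w,.126,(185,150,385,345),(270,140,300,205)))
o=ctrl.observe();R=o['tcp_rot'];print(o['time'],o['tool_pos'],R[2],o['contact_force'],o['ft_torque'],np.degrees(np.arctan2(R[1,0],R[0,0])),o['joints'][5])
```

```text
(array([0.5409722 , 0.21026493]), np.float64(0.052695408976775014), 42, array([0.5917089 , 0.20510225]), np.float64(-5.810090533507024), np.float64(0.05099867883850092))
16.75 [0.53812858 0.20946775 0.12511644] [ 0.00213358 -0.00777743 -0.99996748] [ 0.32095736  2.82307313 -3.07559298] [0.49260198 0.04483608 0.04099016] -5.767475680266799 2.0156037946001457
```

View pics/c16.png

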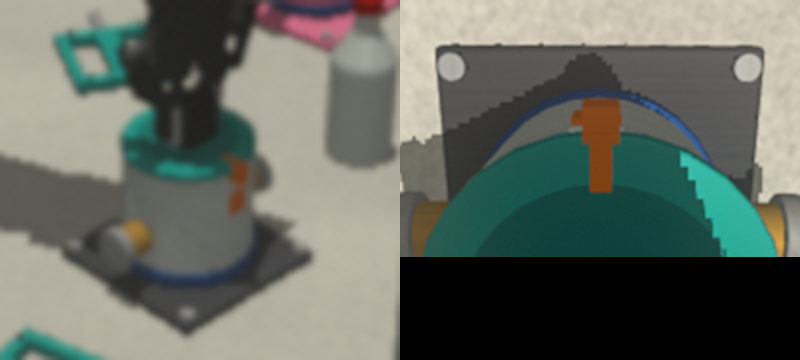

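z has dropped 3.4 mm with no contact force, so the key is entering the notch. Now I'll push down in small steps.

Call:
servo_tool([
  [[-0.01, 0, -0.06, 0.05], [0, 0, -0.06, 0], [0, 0, -0.06, 0]],
])

```text
time: 17.05
tool_pos: [0.5381, 0.2095, 0.1213]
tcp_rot: [[0.996, -0.094, 0.004], [-0.094, -0.996, 0.007], [0.003, -0.008, -1.0]]
contact_force: [-6.1, 1.1, 20.5]
finger_gap: 0.41
```

z 0.1213 puts the lid origin at about 0.110, which is home. One more gentle press, then a look.

Call:
servo_tool([
  [[0, 0, -0.05, 0], [0, 0, -0.05, 0], [0, 0, 0, 0]],
])

```text
time: 17.35
tool_pos: [0.5378, 0.2095, 0.1219]
tcp_rot: [[0.996, -0.094, 0.005], [-0.094, -0.996, 0.008], [0.004, -0.008, -1.0]]
contact_force: [-0.4, 1.7, -4.6]
finger_gap: 0.414
```

Run:
```python
from m import *
w=cam("wrist","w17");s=cam("scene","s17")
im=cv2.imread("pics/s17.png");a=cv2.resize(im[160:250,260:360],(400,360),interpolation=cv2.INTER_CUBIC)
im=cv2.imread("pics/w17.png");b=cv2.resize(im[100:235,180:390],(400,257),interpolation=cv2.INTER_CUBIC);b=cv2.copyMakeBorder(b,0,103,0,0,0)
cv2.imwrite("pics/c17.png",np.hstack([a,b]))
print(lidmeas(w,.118,(185,150,385,345),(270,140,300,205)))
o=ctrl.observe();R=o['tcp_rot'];print(o['time'],o['tool_pos'],R[2],o['contact_force'],o['ft_torque'],np.degrees(np.arctan2(R[1,0],R[0,0])),o['joints'][5])
```

```text
(array([0.53789463, 0.21026663]), np.float64(0.05431689834999797), 42, array([0.59038211, 0.20540998]), np.float64(-5.286508566296301), np.float64(0.05271169172247338))
17.45 [0.53793215 0.20947457 0.12164544] [ 0.00405641 -0.00782795 -0.99996113] [-1.49712952  1.54329941  2.05246175] [0.21230748 0.49213641 0.00268538] -5.394872356398425 2.010024306272799
```

View pics/c17.png

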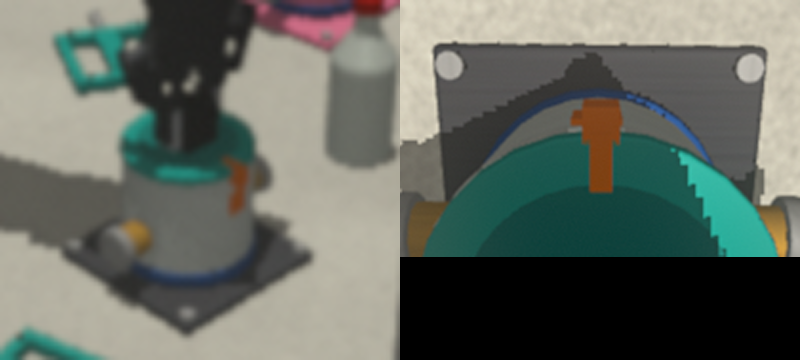

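Call:
servo_tool([
  [[0, 0, -0.05, 0], [0, 0, -0.07, 0]],
])

```text
time: 17.65
tool_pos: [0.5382, 0.2096, 0.1212]
tcp_rot: [[0.996, -0.094, 0.006], [-0.094, -0.996, 0.008], [0.005, -0.008, -1.0]]
contact_force: [-7.1, 1.3, 24.4]
finger_gap: 0.413
```

Call:
servo_tool([
  [[0, 0, 0, 0], [0, 0, 0, 0], [0, 0, 0.05, 0], [0, 0, 0.1, 0]],
], grip=0.9)

```text
time: 18.05
tool_pos: [0.5392, 0.2081, 0.127]
tcp_rot: [[0.996, -0.093, 0.008], [-0.093, -0.996, 0.005], [0.007, -0.005, -1.0]]
contact_force: [0.3, 0.5, 0.1]
finger_gap: 0.903
```

Call:
servo_tool([
  [[0, 0, 0.3, 0], [0, 0, 0.6, 0], [0, 0, 0.6, 0], [0, 0, 0.3, 0], [0, 0, 0, 0]],
])

```text
time: 18.55
tool_pos: [0.5397, 0.2076, 0.2041]
tcp_rot: [[0.996, -0.093, 0.009], [-0.093, -0.996, 0.004], [0.009, -0.005, -1.0]]
contact_force: [0.5, 0.2, -0.1]
finger_gap: 0.898
```

Run:
```python
from m import *
w=cam("wrist","w18");s=cam("scene","s18")
im=cv2.imread("pics/s18.png");cv2.imwrite("pics/c18.png",cv2.resize(im[170:250,265:355],(720,600) ,interpolation=cv2.INTER_CUBIC))
o=ctrl.observe();R=o['tcp_rot'];print(o['time'],o['tool_pos'],R[2],o['contact_force'],o['finger_gap'])
```

```text
18.65 [0.53876091 0.20721235 0.20209234] [ 0.00537641 -0.00351874 -0.99997936] [-0.13174642 -0.04572483 -0.0380757 ] 0.9042112804522104
```

View pics/c18.png

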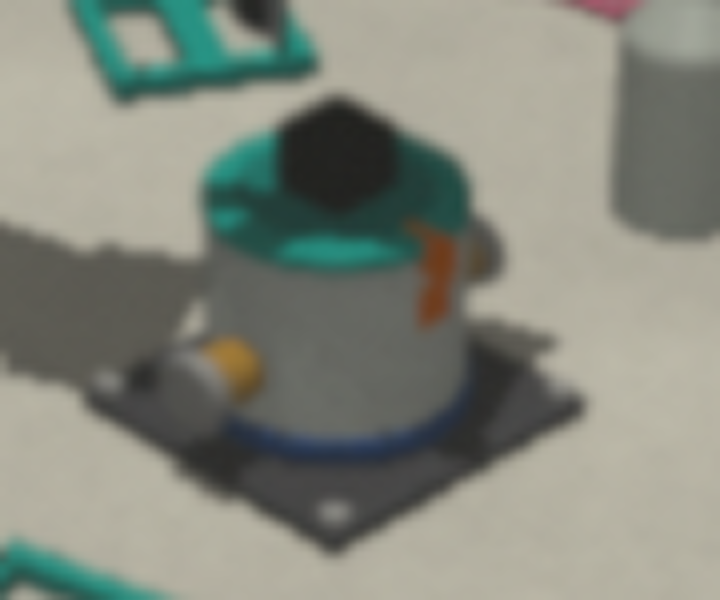

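View pics/w18.png

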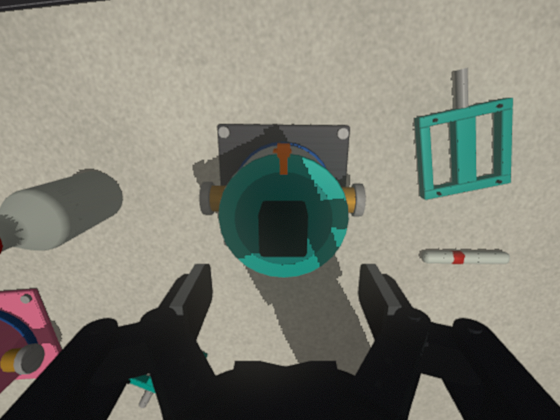

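The lid sits in place with its key over the orange mark: key at (283,155) in the wrist view and (437,245) in the scene crop. To check it is flush, I'll measure the height in the images and touch the block top gently with shut fingers. Contact is expected at TCP z ≈ 0.152.

Call:
servo_tool([
  [[-0.03, 0.06, 0, 0], [0, 0, -0.3, 0], [0, 0, -0.3, 0], [0, 0, -0.2, 0], [0, 0, 0, 0]],
], grip=0, force=30)

```text
time: 19.15
tool_pos: [0.5349, 0.209, 0.1631]
tcp_rot: [[0.996, -0.093, -0.002], [-0.093, -0.996, -0.0], [-0.002, 0.0, -1.0]]
contact_force: [-0.5, -0.6, -0.2]
finger_gap: 0.04
```

Run:
```python
from m import *
w=cv2.imread("pics/w18.png")
d=viewer.read_camera("wrist");o=ctrl.observe();print(o['time'],o['tool_pos'],o['finger_gap'],o['contact_force'])
```

```text
19.2 [0.5351231  0.20906397 0.1635966 ] -0.0016359241303406493 [ 0.2780033  -0.64789858 -0.5424853 ]
```

Call:
servo_tool([
  [[0.06, 0.02, -0.1, 0], [0, 0, -0.08, 0], [0, 0, -0.04, 0], [0, 0, -0.04, 0]],
])

```text
time: 19.6
tool_pos: [0.5386, 0.2101, 0.153]
tcp_rot: [[0.996, -0.093, -0.0], [-0.093, -0.996, 0.001], [-0.0, -0.001, -1.0]]
contact_force: [-0.3, -0.2, 0.7]
finger_gap: 0.001
```

Call:
servo_tool([
  [[0, 0, -0.03, 0], [0, 0, -0.03, 0], [0, 0, -0.03, 0]],
])

```text
time: 19.9
tool_pos: [0.5387, 0.2102, 0.1521]
tcp_rot: [[0.996, -0.093, 0.001], [-0.093, -0.996, 0.001], [0.001, -0.002, -1.0]]
contact_force: [-2.4, -1.0, 4.9]
finger_gap: -0.0
```

Contact at z 0.1521 against 0.152 expected, so the lid is fully home. Backing off for a last look.

Call:
servo_tool([
  [[0, 0, -0.04, 0], [0, 0, 0.2, 0], [0, 0, 0.6, 0], [0, 0, 0.8, 0], [-0.5, -0.3, 0.6, 0], [-0.8, -0.4, 0.2, 0], [-0.8, -0.4, 0, 0], [-0.6, -0.3, 0, 0], [0, 0, 0, 0], [0, 0, 0, 0]],
])

```text
time: 20.9
tool_pos: [0.4286, 0.153, 0.2561]
tcp_rot: [[0.996, -0.093, 0.012], [-0.093, -0.996, 0.005], [0.011, -0.006, -1.0]]
contact_force: [0.3, -1.8, -0.2]
finger_gap: 0.001
```

Run:
```python
from m import *
s=cam("scene","s19");t=cam("top","t19")
a=cv2.imread("pics/s19.png");b=cv2.imread("pics/t19.png")
cv2.imwrite("pics/c19.png",np.hstack([cv2.resize(a[180:250,265:345],(400,350),interpolation=cv2.INTER_CUBIC),cv2.resize(b[165:235,195:275],(400,350),interpolation=cv2.INTER_CUBIC)]))
h=hsv(t);m,c,st=blob(turq(h),(205,170,265,230));P=plane(t,hull(m),.118);C,r=circ(P);m,c,st=blob(orange(h),(205,165,265,230));K=plane(t,c,.118)[0,:2]
print(C,r,c,st,np.degrees(np.arctan2(*(K-C)[::-1])))
o=ctrl.observe();print(o['time'],o['tool_pos'],o['contact_force'])
```

```text
[0.53805629 0.20785884] 0.05523661695313462 [236.26315789 180.68421053] [235 178   4   8  19] -6.101620506046906
21.0 [0.42900701 0.15318102 0.25572833] [-0.45004911 -0.06629339  0.60243003]
```

View pics/c19.png

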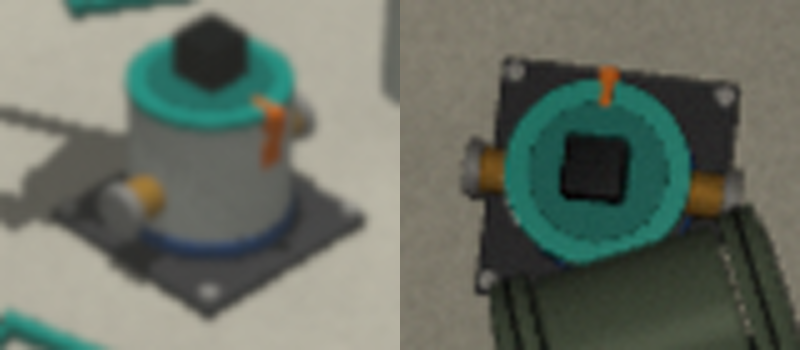

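View pics/t19.png

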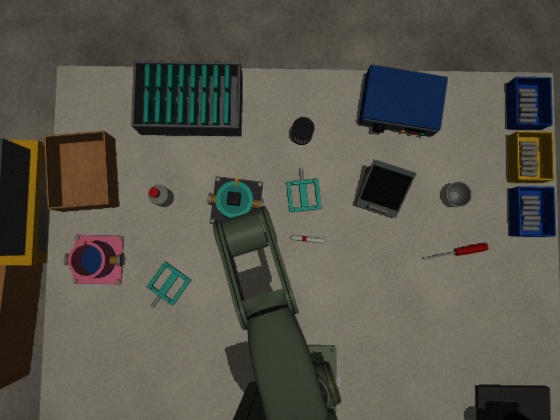

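The final views show the lid level and flush on the housing, key over the orange mark, and the bystanders where they were at the start. Handing in.

```bash
python3 -c "
from plant import ticket
print(ticket.job_done())"
```

```text
the job is handed in; nothing more can be done
None
```

The lid is on the housing, key in the notch and seated flush, and I handed the job in at about 21 s.

**What I did**
- I took the lid off the stand by its block. It hung tilted in the grip, so I levelled it on free bench in front of the stand and gripped it again.
- I set it on the rim with the spigot in the bore and the key about 45° from the notch.
- I turned it about 45° until the key dropped in, pressed it home and let go.

**Last checks**
- **Seating:** a gentle touch on the block top met contact at z = 0.1521 m, against 0.152 m expected when fully home.
- **Alignment:** the key's yaw reads about -6.1° from the top camera, and the housing's is about -5.9°. The lid centre is within about 2 mm of the measured housing axis.
- **Bystanders:** in the top view they look unmoved.
- **Forces:** the highest wrist force I read was about 35 N, while levelling the lid on the bench.

**What did not go as planned**
- **Tool tilt:** it drifted by up to about 1.4° during the moves. I brought it down to about 0.5° before setting the lid on the rim.
- **Turning on the rim:** the tool drifted about 3.5 mm sideways, which I corrected before the key dropped in.

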